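# Load the payload rack and bank it with the joystick

### The arm

A 6-joint arm with a two-finger parallel gripper is mounted at the origin on the work surface; the furniture and walls round the work are solid. World frame = base frame: x ahead of the robot, y to its left, z up, the work surface at z = 0. Lengths are in mm, angles in rad, forces in N, time in s.
With the tool pointing down it reaches from about 300 to 775 mm from the base axis. Payload 14.6 kg.
Tool frame: the origin (TCP) lies midway between the tips of the shut fingers; the grasp point (between the pads) lies 19 mm behind it; z points along the fingers, y is the line along which they close (so a half turn about z gives the same grasp; the last joint's range is limited). The gripper opens to 94 mm and grips with 3 to 60 N. Pads are 16 mm wide; open, the fingers measure 119 mm over their backs; the gripper's body (75 mm by 177 mm) begins 78 mm behind the grasp point.
Start: joints at [-1.323, 0.3, 1.521, -0, 1.321, -0.067], TCP at [170.287, -522.964, 177.346] pointing down, gripper open.
Joint ranges: [-3.03, 3.03], [-0.79, 2.21], [0.23, 2.52], [-1.04, 4.18], [0, 3.07], [-2.55, 2.55]. Speed limits (rad/s): [2.22, 2.22, 2.57, 3.14, 3.14, 3.14].

### API

Orientations are given as [roll, pitch, yaw] about the fixed x, y, z axes, in that order (R = Rz(yaw) Ry(pitch) Rx(roll)).
In Python, from cell import manip, camera gives the robot as it stands.
- The arm moves only by the tool move_arm, never from a script. Its arguments are lists of equal length, an entry for each row: "dp": the shift along the world's x, y, z in mm, a list of three; "rotation": the turn, a rotation vector about the world's x, y, z in rad, a list of three; "hand": the opening, from 0 (shut) to 1 (fully open). A call has 1 to 10 rows; each row shifts and turns the commanded pose from where the row before left it; what a row does not reach is not made up. A row lasts 1/8 s, in which the tool goes at most 62.5 mm and 10.7 degrees, less where a joint would pass 70% of its speed; a pose out of reach is approached as far as the arm can. A call with a gripper value outside its range is refused whole. The fingers move at their own pace and stop on an object; "newtons" is the grip in N (left out, the last holds). Time passes only in rows, so rows that do not move let the fingers close. It gives the time, the measured TCP pose, the force, the opening and the grip force at its end, in the units of the state.
- manip.read_state(): the state, without advancing time (a new reading comes with each control period).
- camera(name): name is "scene" or "side" or "wrist"; returns a dict with "image" (384x512x3 uint8, red, green, blue), "fx", "fy", "cx", "cy" (pixels), "k1" (the pictures are not rectified: a ray, as slopes to the right and down, at radius r is drawn at 1 + k1 r^2 times it, then the intrinsics apply), "R" (3x3) and "t" (3): a world point X has camera coordinates R X + t; the wrist camera has in their place "mount" (4x4, takes a point from camera to tool coordinates, whose origin is the TCP and whose axes are the flange's). Camera axes: x right, y down, z forward; pixel columns grow to the right and rows downward; lengths in mm; the calibration is good to about 2 mm. A picture is of the moment at which its call begins: read the wrist's pose just before it. There is no depth.
- manip.sign_off(): hands the job in; it is judged then, once.
The state is a dict: "clock": time; "joints": joint angles; "qd": joint speeds; "effort": joint torques, N m; "eef_pos": TCP position; "eef_rot": TCP orientation; "wrist_force": force on the tool from outside, world axes, zero at the start; "moment": the same for the moment, N m; "finger_gap": finger opening in mm; "finger_force": force on a finger pad.
Only numpy, scipy, OpenCV 4.12 (cv2) and the standard library are available. Lean on these libraries where they do the work, as an engineer would, in place of code of your own. Each camera call takes 0.05 s, during which the arm holds its last target. There are 200 camera calls.

### The job

Gently lay the two payload tubes in the V-notches of the tilting rack, one in each groove, so that each lies level across both yellow ribs with its bare barrel, roughly centred lengthwise, and let go of them there without dropping them. Then check that they cannot roll when the drone banks: push the console's joystick over to the right, close to its stop, hold it there for two seconds, and let it spring back to the middle with both tubes still lying in their grooves. Leave the other things on the bench alone.

Things in the scene. Friction and masses are not known exactly. Their poses are not given: they have to be found in the camera images.
- tube_a_center (a point): centre of the first payload tube: aluminium barrel 32 mm in diameter with orange hexagonal end caps, 160 mm long in all, about 80 g. x runs along it. The caps are 36 mm across flats and 15 mm long; the bare barrel reaches 65 mm either side of the centre. It starts lying on a flat of its caps on the bench, axis 18 mm up. Both ends are alike
- tube_b_center (a point): centre of the second payload tube, the same as the first
- groove_left (a point): where the centre of a tube lies when fully home in the rack's left groove, 83 mm above the bench when level; x along the groove, y to the left, z up from the rack. A groove is two 90 degree V-notches in line, 42 mm wide at the top, in two yellow ribs: 10 mm thick, centred 41 mm either side of this point along x, tops 1.6 mm below it. Between the ribs it is open down to the foot plate (stand)
- groove_right (a point): the same for the right groove, parallel to the left one and 80 mm from it. Midway between the grooves runs a spar 22 mm wide, its top 29 mm below these points
- rack (a joint): bank angle of the rack about a pivot along its x axis, on its mid-line, 50 mm above the bench, rad: 0 level, positive with its right side down. A springy servo makes it follow the stick at 0.75 of the stick's angle; one tube alone makes it sag by about 0.03, and pressing on one side banks it
- stick (a joint): tilt of the joystick, rad: 0 upright in the middle, positive over to the right, stops at -0.40 and +0.40. A damped spring centres it within half a second or so; holding it at 0.35 takes about 5 N at the handle
- stick_grip (a point): middle of the joystick's black handle, on its axis, 70 mm above its pivot (the pivot is 38 mm above the bench); the handle is 21 to 28 mm in diameter, and reaches from 28 to 88 mm above the pivot. The stick tilts in its y-z plane only: to the right is towards -y of the console
- console: fixed dark joystick console, 116 x 104 mm, 38 mm high; origin at the centre of its underside, x away from the robot, y to the left; the stick's pivot is at x = -6 mm, y = 0. A stub antenna, 8 mm thick, top 86 mm above the bench, stands at x = 47 mm, y = -30 mm
- stand: fixed foot of the rack, a plate 212 x 120 mm, 8 mm thick; origin on the bench under the middle of the rack, x along the grooves, away from the robot. Two uprights at x = -74 and +74 mm, 48 mm wide at the foot, 63 mm high, and a servo behind the far one, to x = 103 mm
- tube_a: the first tube's body, origin on its underside below its centre (for its contact and speed)
- tube_b: the same for the second tube
- phone: bystander: smartphone lying flat, 167 x 77 mm
- marker: bystander: yellow paint marker, 124 mm long
Not all that is in view belongs to the job. Leave any turquoise look-alike of the console alone.

How it is judged:
By the outcome, as a careful person would: the job done as asked, in the order asked, and still so for the second after the job is handed in, with the robot touching nothing.
It also fails if it takes over 67 s, if anything falls off the work surface, if the arm or the gripper's body presses on something with over 40 N, if the wrist force passes 120 N, or if a joint passes its speed limit or range.

## Working session

There is one attempt and no reset: what is moved stays moved. The work goes in short steps, Python scripts to look and compute and a tool call to move; the robot and the scene stay as the last step left them, time stands still between calls to the robot, and variables do not carry over. Pictures are saved under pics/ and viewed, at most 10 in all, crops included, and the job is handed in when it is done.

Besides the shell and the picture viewer there is one more tool, called after "Call:" by a JSON object that holds its "op" and its "data", one argument or row to a line. move_arm: Moves the arm, as the interface text tells. Its arguments: {"type":"object","properties":{"dp":{"type":"array","items":{"type":"array","items":{"type":"number"}}},"rotation":{"type":"array","items":{"type":"array","items":{"type":"number"}}},"hand":{"type":"array","items":{"type":"number"}},"newtons":{"type":"number"}},"required":["dp","rotation","hand"]}

```bash
ls; mkdir -p pics
cat > h.py <<'E'
import numpy as np, cv2
from cell import manip, camera
def cam(n):
    s=manip.read_state(); c=camera(n); c['s']=s
    if 'mount' in c:
        import scipy.spatial.transform as T
        R=T.Rotation.from_euler('xyz',s['eef_rot']).as_matrix(); M=np.array(c['mount'])
        Rw=R@M[:3,:3]; p=R@M[:3,3]+np.array(s['eef_pos']); c['R']=Rw.T; c['t']=-Rw.T@p
    c['R']=np.array(c['R']);c['t']=np.array(c['t'])
    return c
def K(c): return np.array([[c['fx'],0,c['cx']],[0,c['fy'],c['cy']],[0,0,1.]])
def ray(c,uv):
    d=cv2.undistortPoints(np.array([[uv]],float),K(c),np.array([c['k1'],0,0,0.]))[0,0]
    return -c['R'].T@c['t'], c['R'].T@np.array([d[0],d[1],1])
def onz(c,uv,z):
    o,d=ray(c,uv); return o+d*(z-o[2])/d[2]
def proj(c,X):
    return cv2.projectPoints(np.array(X,float).reshape(-1,3),cv2.Rodrigues(c['R'])[0],c['t'],K(c),np.array([c['k1'],0,0,0.]))[0][:,0]
def save(c,f): cv2.imwrite(f,c['image'][:,:,::-1])
E
cat > a.py <<'E'
from h import *
import pickle
cs={n:cam(n) for n in('scene','side')}
pickle.dump(cs,open('cs.pkl','wb'))
s=cs['scene']['s']; print(s)
for n,c in cs.items(): print(n,-c['R'].T@c['t'],c['k1'])
im=np.hstack([cs['scene']['image'],cs['side']['image']])
for n in cs: cv2.imwrite(f'pics/{n}0.png',cv2.resize(cs[n]['image'][:,:,::-1],(800,600),interpolation=cv2.INTER_CUBIC))
E
python3 a.py
```

```text
pics
{'clock': 0.0, 'joints': array([-1.32258863e+00,  3.00502494e-01,  1.52159406e+00, -1.58341953e-05,
        1.32071062e+00, -6.66359111e-02]), 'qd': array([-2.98804885e-04, -1.43338471e-03,  2.41774065e-05,  4.19359082e-04,
        2.51587723e-03,  4.00148314e-04]), 'effort': array([-5.68965661e-04, -5.31808090e+01, -3.52734911e+01,  7.08033610e-02,
        2.44546984e-02, -5.98027577e-05]), 'eef_pos': array([ 170.21590282, -522.67545722,  176.76364411]), 'eef_rot': array([-3.14037980e+00, -6.55682998e-05,  3.14847493e-01]), 'wrist_force': array([-0.28982675,  0.15234386, -0.00719258]), 'moment': array([ 0.02851396, -0.04556338, -0.02744582]), 'finger_force': 0.0, 'finger_gap': 94.0321728637942}
scene [  40.47461768  718.50412838 1107.27778196] 0.056799490432127606
side [ 298.81438572 1086.69936479  513.59821559] 0.057273958562182724
```

View pics/scene0.png

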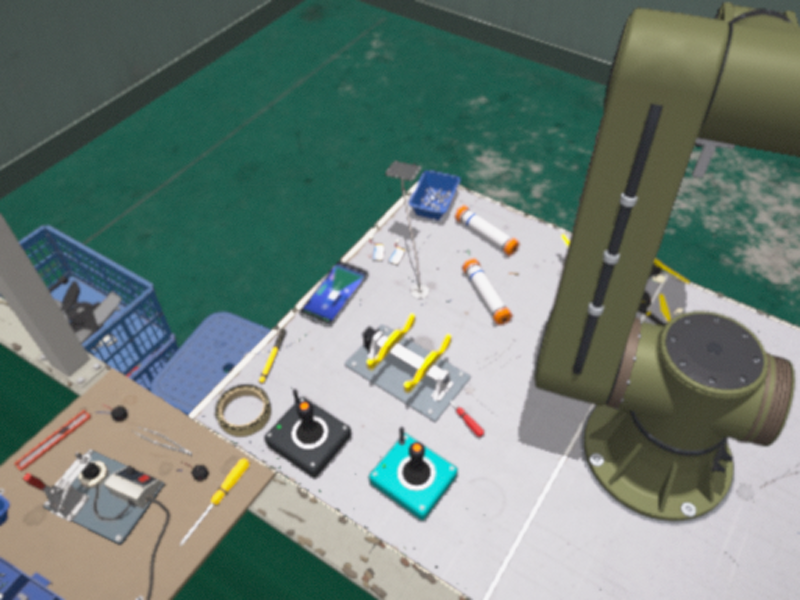

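View pics/side0.png

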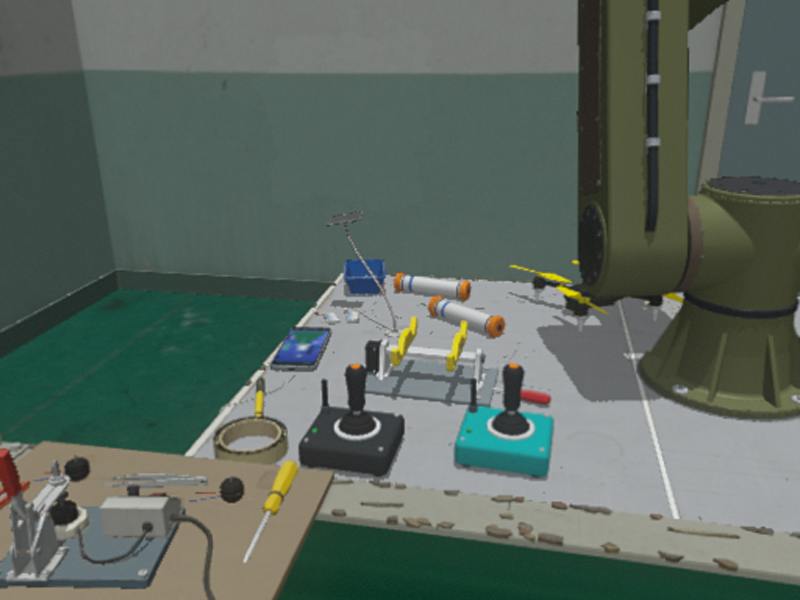

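Scene picture (800x600): tubes at (487,230) and (487,291), yellow-ribbed rack at (408,365), black console at (308,437), and the turquoise look-alike at (414,475), which I leave alone. A thin leaning lamp stands at (418,290), close to the tubes. Side picture: the same layout, with the black stick at (357,385).

```bash
cat > b.py <<'E'
from h import *
import pickle
cs=pickle.load(open('cs.pkl','rb'))
def blobs(c,lo,hi,mn=6):
    hsv=cv2.cvtColor(c['image'],cv2.COLOR_RGB2HSV)
    n,l,st,ce=cv2.connectedComponentsWithStats(cv2.inRange(hsv,lo,hi))
    return [(st[i,4],ce[i].round(1)) for i in range(1,n) if st[i,4]>=mn]
for n,c in cs.items():
    print(n)
    for nm,lo,hi,z in(('orange',(6,150,120),(16,255,255),18),('yellow',(22,130,120),(34,255,255),75),('turq',(82,150,100),(98,255,255),38)):
        for a,p in blobs(c,lo,hi): print(nm,a,p,onz(c,p,z).round(0)[:2])
    print('rack pts/plate: ')
c=cs['scene'];k=.64
for nm,p,z in(('plateL',(346,365),8),('plateB',(432,416),8),('plateR',(469,377),8),('plateT',(385,327),8),('conL',(266,437),38),('conB',(316,474),38),('conR',(350,434),38),('conT',(300,400),38),('stickcap',(305,406),130),('lampbase',(419,293),0),('lamptop',(404,170),0),('phone',(335,293),5)):
    print(nm,onz(c,np.array(p)*k,z).round(0)[:2])
c=cs['side']
for nm,p,z in(('stickcap',(355,368),130),('lampbase',(395,331),0),('redscrew',(530,396),5)): print(nm,onz(c,np.array(p)*k,z).round(0)[:2])
def tri(p,q):
    o1,d1=ray(cs['scene'],np.array(p)*k);o2,d2=ray(cs['side'],np.array(q)*k)
    A=np.stack([d1,-d2],1);x=np.linalg.lstsq(A,o2-o1,rcond=None)[0]
    a,b=o1+x[0]*d1,o2+x[1]*d2
    return ((a+b)/2).round(0),np.linalg.norm(a-b).round(1)
print('lamptop',tri((404,170),(345,217)),'stick',tri((305,405),(355,367)))
for s,a in(('scene',(330,300,490,430)),('side',(350,300,520,410))):
    x0,y0,x1,y1=[int(v*k) for v in a]
    cv2.imwrite(f'pics/crop_{s}.png',cv2.resize(cs[s]['image'][y0:y1,x0:x1,::-1],None,fx=6,fy=6,interpolation=cv2.INTER_CUBIC)); print(x0,y0)
a,b=cv2.imread('pics/crop_scene.png'),cv2.imread('pics/crop_side.png')
w=max(a.shape[1],b.shape[1]);P=lambda i:np.pad(i,((0,0),(0,w-i.shape[1]),(0,0)))
o=np.vstack([P(a),P(b)]);print(a.shape,o.shape);cv2.imwrite('pics/rk.png',cv2.resize(o,None,fx=.64,fy=.64))
E
python3 b.py
```

```text
scene
orange 21 [294.3 135.5] [ 582. -320.]
orange 41 [326.4 157.7] [ 436. -285.]
orange 20 [299.6 168.4] [ 487. -193.]
orange 57 [320.8 202. ] [ 361. -107.]
orange 15 [194.5 259.5] [559. 268.]
orange 17 [266.6 286.1] [346. 228.]
yellow 14 [362.1 153.6] [ 328. -312.]
yellow 68 [428.5 172.9] [ 121. -347.]
yellow 68 [424.9 196.7] [  96. -249.]
yellow 201 [249.8 219.2] [484. 103.]
yellow 200 [273.  233.2] [403. 107.]
yellow 76 [171.9 232.5] [639. 258.]
yellow 224 [147.3 306.9] [545. 459.]
turq 32 [222. 177.] [667.  -9.]
turq 7 [214.1 180.1] [680.  15.]
turq 1105 [263.4 306.9] [315. 290.]
rack pts/plate: 
side
orange 31 [254.5 178.6] [ 583. -330.]
orange 40 [296.5 185.1] [ 438. -289.]
orange 37 [277.3 193.8] [ 487. -201.]
orange 84 [316.7 208. ] [ 361. -109.]
orange 15 [227.3 234.1] [567.  99.]
orange 15 [328.3 233.9] [322.  52.]
orange 9 [ 15.6 310.1] [870. 472.]
orange 11 [  2.8 320.1] [872. 502.]
yellow 7 [367.7 167.4] [ 219. -334.]
yellow 19 [333.  171.3] [ 325. -276.]
yellow 68 [353.9 177. ] [ 262. -231.]
yellow 72 [364.9 187.2] [ 233. -146.]
yellow 33 [431. 190.] [  60. -154.]
yellow 18 [382.7 197.2] [190. -76.]
yellow 179 [258.  218.5] [486. 118.]
yellow 169 [291.9 221.3] [405. 119.]
yellow 62 [165.5 256.7] [632. 334.]
yellow 7 [164.7 265.4] [621. 366.]
yellow 314 [179.6 310.4] [542. 499.]
turq 1621 [322.3 283.9] [322. 317.]
rack pts/plate: 
plateL [553. 152.]
plateB [359. 157.]
plateR [345.  48.]
plateT [543.  37.]
conL [565. 360.]
conB [452. 367.]
conR [449. 278.]
conT [563. 272.]
stickcap [504. 314.]
lampbase [538. -80.]
lamptop [ 779. -389.]
phone [680.  18.]
stickcap [505. 328.]
lampbase [541. -92.]
redscrew [293. 125.]
lamptop (array([ 660., -209.,  180.]), np.float64(3.0)) stick (array([510., 309., 122.]), np.float64(1.2))
211 192
224 192
(498, 612, 3) (918, 648, 3)
```

Call:
{"op": "move_arm", "data": {
  "dp": [
    [25, 37, 12],
    [25, 37, 12],
    [25, 37, 12],
    [25, 37, 12],
    [26, 37, 12],
    [26, 37, 0],
    [26, 37, 0],
    [25, 37, 0],
    [25, 37, 0],
    [25, 37, 0]
  ],
  "rotation": [
    [0, 0, -0.09],
    [0, 0, -0.09],
    [0, 0, -0.09],
    [0, 0, -0.09],
    [0, 0, -0.09],
    [0, 0, -0.09],
    [0, 0, -0.09],
    [0, 0, -0.09],
    [0, 0, -0.09],
    [0, 0, -0.1]
  ],
  "hand": [1, 1, 1, 1, 1, 1, 1, 1, 1, 1]
}}

```text
clock: 1.35
eef_pos: [423.8, -151.6, 237.2]
eef_rot: [3.142, 0.0, -0.598]
wrist_force: [0.1, -0.7, -0.8]
finger_gap: 93.9
finger_force: 0.0
```

```bash
cat > w.py <<'E'
from h import *
import sys,pickle
c=cam('wrist'); s=c['s']; print(s['clock'],s['eef_pos'].round(1),s['eef_rot'].round(3))
pickle.dump(c,open('w.pkl','wb'))
cv2.imwrite(f'pics/{sys.argv[1]}.png',cv2.resize(c['image'][:,:,::-1],(800,600)))
hsv=cv2.cvtColor(c['image'],cv2.COLOR_RGB2HSV)
for nm,lo,hi,z in(('orange',(4,150,100),(17,255,255),18),('yellow',(21,130,100),(34,255,255),76)):
    n,l,st,ce=cv2.connectedComponentsWithStats(cv2.inRange(hsv,lo,hi))
    for i in range(1,n):
        if st[i,4]>80: print(nm,st[i],ce[i].round(1),onz(c,ce[i],z).round(1)[:2])
E
python3 w.py w1
```

```text
1.35 [ 423.8 -151.6  237.2] [ 3.142  0.    -0.598]
orange [316  96  27  17 256] [329.7 104.8] [ 433.6 -282.6]
orange [239 112  26  11 269] [251.4 117.2] [ 479.5 -185.5]
orange [240 216  23  10 168] [251.  220.2] [ 356.1 -100.3]
yellow [384 141  24 108 890] [395.7 205.4] [ 285.8 -278.5]
yellow [475 197  21  74 684] [484.6 225.2] [ 191.1 -367.3]
yellow [ 35 207  81  53 448] [ 80.1 230. ] [490.   81.9]
yellow [323 272  23  33 214] [335.1 286.6] [ 227.  -154.1]
yellow [ 92 274  26  17 157] [103.8 283.6] [411.7 110.3]
```

View pics/w1.png

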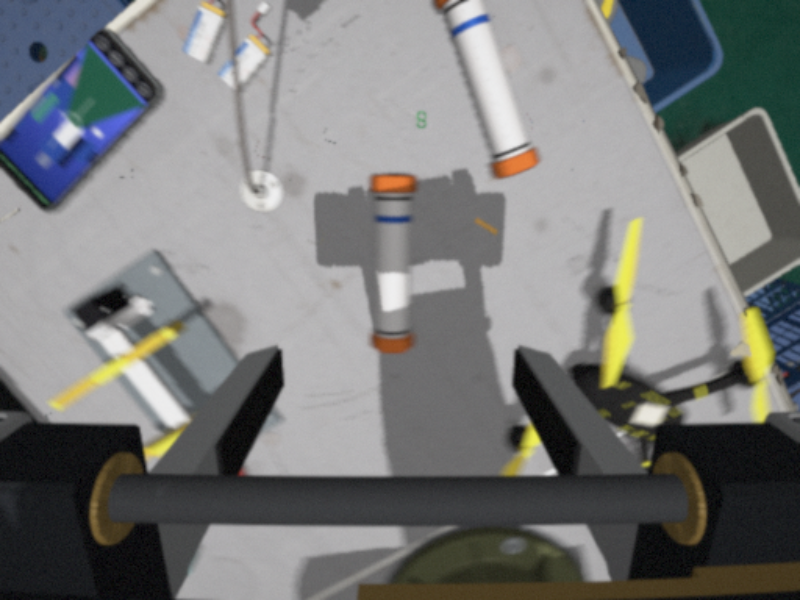

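Wrist picture: tube A is at (393,263), vertical in the image and so in line with the tool. Tube B is at the top (490,90), the lamp base at (262,190) and the drone on the right at (650,380). The choice is confirmed, so I'm going down on tube A.

Call:
{"op": "move_arm", "data": {
  "dp": [
    [-5, 8.5, -50],
    [0, 0, -55],
    [0, 0, -55],
    [0, 0, -45],
    [0, 0, -26],
    [0, 0, 0],
    [0, 0, 0],
    [0, 0, 0],
    [0, 0, 0],
    [0, 0, 0]
  ],
  "rotation": [
    [0, 0, -0.005],
    [0, 0, 0],
    [0, 0, 0],
    [0, 0, 0],
    [0, 0, 0],
    [0, 0, 0],
    [0, 0, 0],
    [0, 0, 0],
    [0, 0, 0],
    [0, 0, 0]
  ],
  "hand": [0.8, 0.7, 0.7, 0.7, 0.7, 0.7, 0.2, 0.2, 0.2, 0.2],
  "newtons": 12
}}

```text
clock: 2.65
eef_pos: [418.5, -144.5, 6.7]
eef_rot: [-3.141, -0.001, -0.6]
wrist_force: [-0.0, 0.2, 0.0]
finger_gap: 28.9
finger_force: 0.0
```

```bash
python3 w.py w2
python3 - <<'E'
from h import *
import pickle
for f in['w.pkl']:
    c=pickle.load(open(f,'rb'));print('cam',-c['R'].T@c['t'],c['R'][2])
E
```

```text
2.65 [ 418.5 -144.5    6.7] [-3.141e+00 -1.000e-03 -6.000e-01]
orange [ 394   66   68   42 1554] [428.3  88.6] [ 432.2 -285.6]
orange [ 225  103   64   26 1517] [256.3 115.7] [ 478.5 -187.3]
cam [ 483.81010654 -189.12492736  213.82480258] [-0.22392833  0.15120577 -0.96280472]
```

View pics/w2.png

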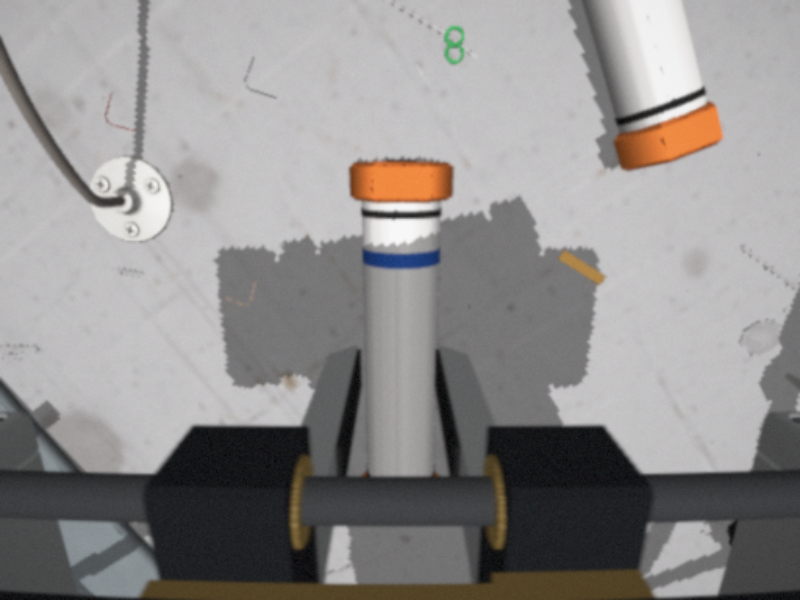

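Wrist picture: the fingers straddle the barrel at (400,440), and the far cap at (401,182) is 74 mm along the tube from the TCP, so the grasp is centred. The finger force still reads 0, so I'm closing further.

Call:
{"op": "move_arm", "data": {
  "dp": [
    [0, 0, 0],
    [0, 0, 0]
  ],
  "rotation": [
    [0, 0, 0],
    [0, 0, 0]
  ],
  "hand": [0.1, 0.1]
}}

```text
clock: 2.95
eef_pos: [418.3, -144.5, 6.3]
eef_rot: [-3.142, 0.0, -0.6]
wrist_force: [0.9, 0.5, 0.5]
finger_gap: 9.7
finger_force: 0.0
```

```bash
python3 w.py w3; python3 -c "
from h import *
c=cam('side');cv2.imwrite('pics/s3.png',cv2.resize(c['image'][150:250,220:360,::-1],None,fx=5,fy=5,interpolation=cv2.INTER_CUBIC))
a=cv2.imread('pics/w3.png');b=cv2.imread('pics/s3.png')
a=cv2.resize(a,(400,300));b=cv2.resize(b,(400,286));cv2.imwrite('pics/c3.png',np.vstack([a,b]))"
```

```text
2.95 [ 418.3 -144.5    6.3] [-3.142  0.    -0.6  ]
orange [ 394   66   68   42 1557] [428.8  88.1] [ 432.2 -285.7]
orange [ 225  103   64   25 1512] [256.2 115.2] [ 478.6 -187.4]
```

View pics/c3.png

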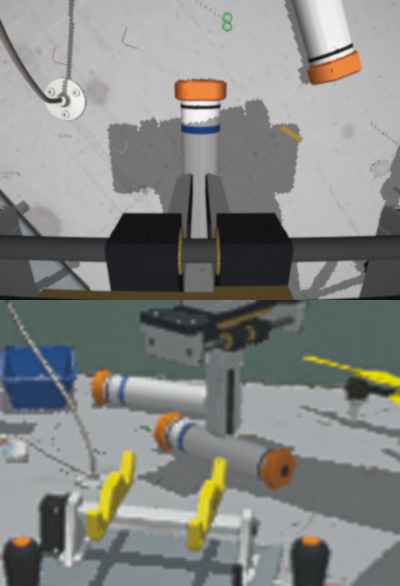

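Run:
```python
from h import *
import pickle
c=pickle.load(open('w.pkl','rb'));print(c['fx'],c['mount'],c['image'].shape)
P=[[418.3,-144.5,z] for z in(6.3,25,50,100)]
print('wrist',proj(c,P)*800/512)
s=cam('side');q=proj(s,P);print('side crop',(q-[220,150])*400/140*[1,1]+[0,300])
print(manip.read_state())
```

```text
304.62253224748196 [[ 6.07266830e-04 -9.62617109e-01 -2.70865154e-01  7.92421340e+01]
 [ 9.99998336e-01  1.18590467e-04  1.82049481e-03 -1.32370475e-01]
 [-1.72031742e-03 -2.70865809e-01  9.62615580e-01 -2.07044823e+02]
 [ 0.00000000e+00  0.00000000e+00  0.00000000e+00  1.00000000e+00]] (384, 512, 3)
wrist [[396.83904486 343.16637454]
 [396.86628769 358.8858138 ]
 [396.91135158 384.80287558]
 [397.05146771 464.7069363 ]]
side crop [[221.70578697 459.33904401]
 [222.15859778 442.32956593]
 [222.77515953 419.32761502]
 [224.04832234 372.39219118]]
{'clock': 3.1, 'joints': array([-4.15379777e-01,  3.02988198e-01,  1.97242529e+00,  1.81213312e-05,
        8.66245221e-01,  1.75564286e+00]), 'qd': array([-0.00041478,  0.00204747, -0.00029938, -0.00128932, -0.00168264,
       -0.00019211]), 'effort': array([-2.44754498e-03, -4.43623638e+01, -2.62986910e+01,  1.49156142e-03,
       -7.49984826e-02,  8.51824893e-06]), 'eef_pos': array([ 418.2606036 , -144.46449788,    6.31763646]), 'eef_rot': array([-3.14159122e+00,  6.74661630e-05, -6.00238046e-01]), 'wrist_force': array([ 0.97612072, -1.25582415,  0.19215217]), 'moment': array([ 0.09453822,  0.01701209, -0.00420504]), 'finger_force': 0.0, 'finger_gap': 9.586785211904534}
```

Run:
```python
from h import *
s=cam('side');w=cam('wrist')
a=cv2.resize(s['image'][165:235,255:335,::-1],(480,420),interpolation=cv2.INTER_CUBIC)
b=cv2.resize(w['image'][190:300,210:300,::-1],(310,420),interpolation=cv2.INTER_CUBIC)
cv2.imwrite('pics/d.png',np.hstack([a,b]))
```

```text
(no output)
```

View pics/d.png

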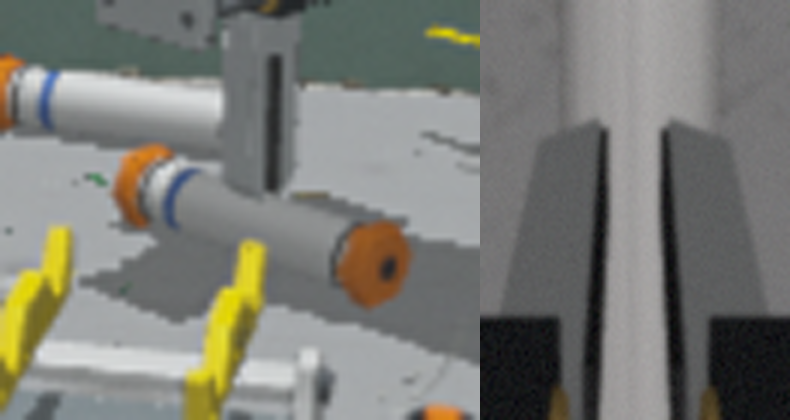

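Crops: on the left, the finger tip (270,192) ends at the tube's top edge; on the right, both tips (605,125 and 665,125) lie above the barrel. The real tips are therefore about 30 mm above the reported TCP. I'll open and lower in small steps while watching the force.

Call:
{"op": "move_arm", "data": {
  "dp": [
    [0, 0, 0],
    [0, 0, 0],
    [0, 0, 0],
    [0, 0, 0],
    [0, 0, 0],
    [0, 0, -4],
    [0, 0, -4],
    [0, 0, -3]
  ],
  "rotation": [
    [0, 0, 0],
    [0, 0, 0],
    [0, 0, 0],
    [0, 0, 0],
    [0, 0, 0],
    [0, 0, 0],
    [0, 0, 0],
    [0, 0, 0]
  ],
  "hand": [0.65, 0.65, 0.65, 0.65, 0.65, 0.65, 0.65, 0.65]
}}

```text
clock: 4.2
eef_pos: [418.2, -144.4, -5.1]
eef_rot: [3.142, 0.0, -0.6]
wrist_force: [-0.3, -0.4, 0.2]
finger_gap: 61.1
finger_force: 0.0
```

Run:
```python
from h import *
s=cam('side');w=cam('wrist')
print(w['s']['eef_pos'],w['s']['finger_gap'],w['s']['wrist_force'])
a=cv2.resize(s['image'][165:235,255:335,::-1],(480,420),interpolation=cv2.INTER_CUBIC)
b=cv2.resize(w['image'][190:300,190:320,::-1],(310,262),interpolation=cv2.INTER_CUBIC)
cv2.imwrite('pics/d2.png',np.hstack([a,np.pad(b,((0,158),(0,0),(0,0)))]))
```

```text
[ 418.01770753 -144.36352417   -5.30723958] 61.04388621571107 [ 0.26787607 -1.1687873   0.20123254]
```

TCP reads −5 with no contact, which confirms the offset. Going lower, then closing.

Call:
{"op": "move_arm", "data": {
  "dp": [
    [0, 0, -4],
    [0, 0, -4],
    [0, 0, -3],
    [0, 0, 0],
    [0, 0, 0],
    [0, 0, 0],
    [0, 0, 0],
    [0, 0, 0]
  ],
  "rotation": [
    [0, 0, 0],
    [0, 0, 0],
    [0, 0, 0],
    [0, 0, 0],
    [0, 0, 0],
    [0, 0, 0],
    [0, 0, 0],
    [0, 0, 0]
  ],
  "hand": [0.65, 0.65, 0.65, 0.25, 0.25, 0.25, 0.25, 0.25]
}}

```text
clock: 5.3
eef_pos: [418.3, -144.5, -15.6]
eef_rot: [-3.142, -0.0, -0.6]
wrist_force: [-1.0, -0.6, 1.4]
finger_gap: 31.5
finger_force: 12.0
```

Gripped at 31.5 mm, but perhaps above the equator, so I'll reopen a little and go 8 mm deeper.

Call:
{"op": "move_arm", "data": {
  "dp": [
    [0, 0, 0],
    [0, 0, -3],
    [0, 0, -3],
    [0, 0, -2],
    [0, 0, 0],
    [0, 0, 0],
    [0, 0, 0]
  ],
  "rotation": [
    [0, 0, 0],
    [0, 0, 0],
    [0, 0, 0],
    [0, 0, 0],
    [0, 0, 0],
    [0, 0, 0],
    [0, 0, 0]
  ],
  "hand": [0.5, 0.5, 0.5, 0.25, 0.25, 0.25, 0.25]
}}

```text
clock: 6.18
eef_pos: [418.3, -144.5, -23.6]
eef_rot: [-3.142, -0.0, -0.6]
wrist_force: [-0.4, 0.4, -1.1]
finger_gap: 31.9
finger_force: 12.0
```

Run:
```python
from h import *
s=cam('side');w=cam('wrist')
print(w['s']['eef_pos'],w['s']['finger_gap'],w['s']['wrist_force'])
a=cv2.resize(s['image'][165:235,255:335,::-1],(480,420),interpolation=cv2.INTER_CUBIC)
b=cv2.resize(w['image'][190:300,190:320,::-1],(310,262),interpolation=cv2.INTER_CUBIC)
cv2.imwrite('pics/d3.png',np.hstack([a,np.pad(b,((0,158),(0,0),(0,0)))]))
```

```text
[ 418.28050188 -144.46753977  -23.6344363 ] 31.597200878594293 [ 0.26081235 -0.35637147 -0.84975589]
```

View pics/d3.png

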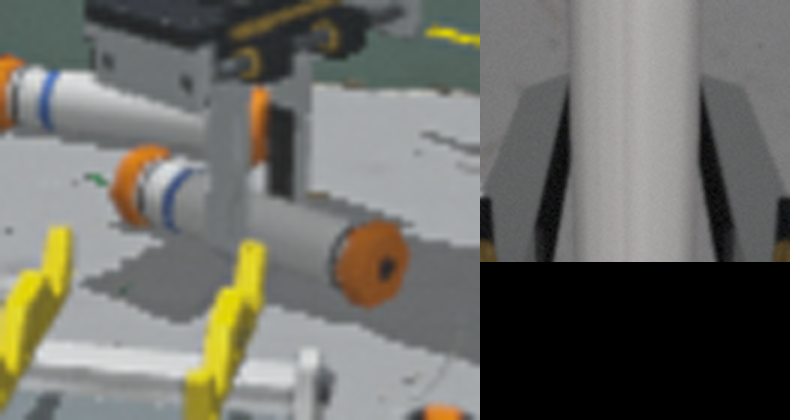

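The tube is gripped well at mid-barrel (31.9 mm, 12 N), so its axis is at 18 mm while the TCP reads −23.6, and I'll work relative to that. Next I lift and carry it above the right groove, near (446,60).

Call:
{"op": "move_arm", "data": {
  "dp": [
    [0, 0, 15],
    [0, 0, 45],
    [0, 0, 50],
    [2, 20, 40],
    [5, 37, 15],
    [5, 37, 10],
    [5, 37, 0],
    [5, 37, 0],
    [5, 37, 0],
    [1, 0, 0]
  ],
  "rotation": [
    [0, 0, 0],
    [0, 0, 0],
    [0, 0, 0],
    [0, 0, 0.08],
    [0, 0, 0.09],
    [0, 0, 0.1],
    [0, 0, 0.1],
    [0, 0, 0.1],
    [0, 0, 0.09],
    [0, 0, 0]
  ],
  "hand": [0.25, 0.25, 0.25, 0.25, 0.25, 0.25, 0.25, 0.25, 0.25, 0.25]
}}

```text
clock: 7.52
eef_pos: [446.2, 62.2, 152.3]
eef_rot: [-3.141, -0.001, -0.037]
wrist_force: [0.4, -1.3, -1.9]
finger_gap: 31.4
finger_force: 12.0
```

```bash
python3 w.py w4
```

```text
7.525 [446.2  62.2 152.3] [-3.141e+00 -1.000e-03 -3.700e-02]
orange [ 216  102   77   31 2194] [254.2 116.7] [514.4  59.3]
orange [ 225  337   60   34 1078] [255.1 356.7] [189.9  69.8]
yellow [143 142  82  14 885] [184.5 148.4] [489.9 125.3]
yellow [150 220  72  18 784] [182.  226.5] [412.1 135.5]
yellow [414 335  58  38 585] [449.  353.5] [ 237.7 -162.3]
```

View pics/w4.png

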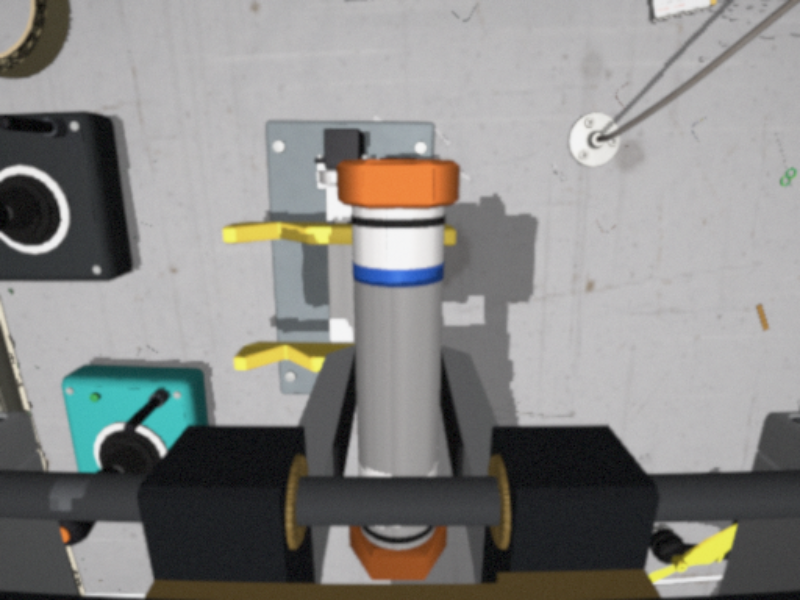

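Wrist picture: the held tube is vertical at column 398. The far rib runs from (223,234) to (456,237), the near rib's left end is at (236,357), and the foot plate's far corners are at (267,121) and (434,121).

Run:
```python
from h import *
import pickle
c=pickle.load(open('w.pkl','rb'))
k=.64
for n,p,z in(('ribFL',(223,236),81),('ribFR',(456,237),81),('ribNL',(236,359),81),('notchFL?',(278,227),66),('pTL',(267,121),8),('pTR',(434,121),8),('pBL',(281,393),8),('spar L',(331,290),54),('conTR',(104,113),38),('conBR',(130,277),38),('capF',(398,182),192),('stickcap?',(0,0),38)):
    print(n,onz(c,np.array(p)*k,z).round(1))
# yellow mask rib geometry
hsv=cv2.cvtColor(c['image'],cv2.COLOR_RGB2HSV);m=cv2.inRange(hsv,(21,130,80),(34,255,255))
for a in(range(140,300,6),):
    for x in a:
        r=np.where(m[130:165,x])[0]; q=np.where(m[210:245,x])[0]
        print(x,(r.min()+130,r.max()+130) if len(r) else '-',(q.min()+210,q.max()+210) if len(q) else '-')
```

```text
ribFL [489.7 163.   81. ]
ribFR [483.9  25.9  81. ]
ribNL [411.7 165.3  81. ]
notchFL? [491.9 133.7  66. ]
pTL [559.7 148.9   8. ]
pTR [555.1  32.1   8. ]
pBL [350.9 160.1   8. ]
spar L [447.6 105.7  54. ]
conTR [567.3 247.5  38. ]
conBR [458.2 249.3  38. ]
capF [520.   58.9 192. ]
stickcap? [639.4 304.6  38. ]
140 - -
146 (np.int64(145), np.int64(154)) -
152 (np.int64(144), np.int64(154)) (np.int64(227), np.int64(235))
158 (np.int64(143), np.int64(153)) (np.int64(222), np.int64(235))
164 (np.int64(143), np.int64(153)) (np.int64(220), np.int64(234))
170 (np.int64(143), np.int64(152)) (np.int64(220), np.int64(232))
176 (np.int64(142), np.int64(152)) (np.int64(220), np.int64(230))
182 (np.int64(142), np.int64(151)) (np.int64(220), np.int64(228))
188 (np.int64(143), np.int64(152)) (np.int64(220), np.int64(231))
194 (np.int64(143), np.int64(154)) (np.int64(220), np.int64(233))
200 (np.int64(143), np.int64(155)) (np.int64(220), np.int64(236))
206 (np.int64(143), np.int64(155)) (np.int64(220), np.int64(231))
212 (np.int64(144), np.int64(155)) (np.int64(221), np.int64(224))
218 (np.int64(144), np.int64(155)) (np.int64(221), np.int64(222))
224 (np.int64(144), np.int64(155)) -
230 - -
236 - -
242 - -
248 - -
254 - -
260 - -
266 - -
272 - -
278 - -
284 - -
290 (np.int64(147), np.int64(155)) -
296 - -
```

Call:
{"op": "move_arm", "data": {
  "dp": [
    [1, -6.2, 0],
    [0, 0, -40],
    [0, 0, -40],
    [0, 0, -20],
    [0, 0, -6],
    [0, 0, 0]
  ],
  "rotation": [
    [0, 0, -0.008],
    [0, 0, 0],
    [0, 0, 0],
    [0, 0, 0],
    [0, 0, 0],
    [0, 0, 0]
  ],
  "hand": [0.25, 0.25, 0.25, 0.25, 0.25, 0.25]
}}

```text
clock: 8.32
eef_pos: [447.6, 53.7, 45.9]
eef_rot: [3.142, -0.0, -0.049]
wrist_force: [-0.8, 0.1, -1.0]
finger_gap: 31.6
finger_force: 12.0
```

```bash
cat > v.py <<'E'
from h import *
import sys
s=cam('side');w=cam('wrist')
st=w['s'];print(st['clock'],st['eef_pos'],st['finger_gap'],st['wrist_force'])
a=cv2.resize(s['image'][190:260,220:330,::-1],None,fx=4.4,fy=4.4,interpolation=cv2.INTER_CUBIC)
b=cv2.resize(w['image'][60:330,110:330,::-1],(309,379),interpolation=cv2.INTER_CUBIC)
h=max(a.shape[0],b.shape[0]);P=lambda i:np.pad(i,((0,h-i.shape[0]),(0,0),(0,0)))
cv2.imwrite(f'pics/{sys.argv[1]}.png',np.hstack([P(a),P(b)]))
hsv=cv2.cvtColor(w['image'],cv2.COLOR_RGB2HSV)
n,l,ss,ce=cv2.connectedComponentsWithStats(cv2.inRange(hsv,(21,130,80),(34,255,255)))
for i in range(1,n):
    if ss[i,4]>80 and ss[i,0]<330: print(ss[i],'ends',[onz(w,(x,ce[i][1]),81).round(1)[:2] for x in(ss[i,0],ss[i,0]+ss[i,2])])
E
python3 v.py e1
```

```text
8.375 [447.78716268  53.91188122  46.18411672] 31.671433735797706 [ 0.50195457  0.38217156 -0.84127788]
[  66  164  160   25 3138] ends [array([493.7, 162.5]), array([488.9,  67.9])]
[284 165  14  23 259] ends [array([486.3,  34.4]), array([485.9,  26.3])]
[ 87 274  31  30 380] ends [array([417.2, 165.6]), array([416.6, 144.6])]
[220 274   9  31 161] ends [array([412.4,  77.6]), array([412.1,  71.7])]
[280 277  10  29 176] ends [array([408.7,  38.6]), array([408.4,  32.1])]
```

View pics/e1.png

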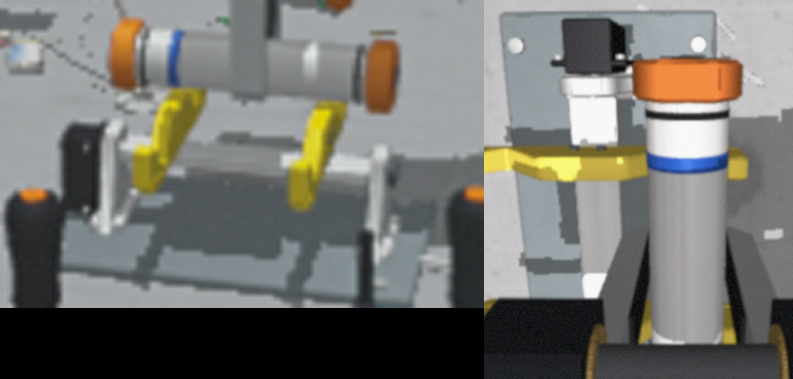

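Crop: the tube hovers over the right notches, far cap at (125,52) and near cap at (382,77) in the side part. In the wrist part the rib ends put the groove axis 2.3 mm to the left of the tube. I'll correct that and lower in 1 mm steps.

Call:
{"op": "move_arm", "data": {
  "dp": [
    [2.5, 2.3, 0],
    [0, 0, -1.5],
    [0, 0, -1],
    [0, 0, -1],
    [0, 0, 0]
  ],
  "rotation": [
    [0, 0, 0.003],
    [0, 0, 0],
    [0, 0, 0],
    [0, 0, 0],
    [0, 0, 0]
  ],
  "hand": [0.25, 0.25, 0.25, 0.25, 0.25]
}}

```text
clock: 9.05
eef_pos: [449.7, 56.6, 41.8]
eef_rot: [3.142, 0.0, -0.045]
wrist_force: [0.2, 0.1, -1.1]
finger_gap: 31.4
finger_force: 12.0
```

Call:
{"op": "move_arm", "data": {
  "dp": [
    [0, 0, -1],
    [0, 0, 0],
    [0, 0, 0]
  ],
  "rotation": [
    [0, 0, 0],
    [0, 0, 0],
    [0, 0, 0]
  ],
  "hand": [0.25, 0.25, 0.25]
}}

```text
clock: 9.43
eef_pos: [449.8, 56.7, 40.9]
eef_rot: [-3.142, -0.0, -0.045]
wrist_force: [0.2, 0.4, -1.0]
finger_gap: 31.4
finger_force: 12.0
```

Call:
{"op": "move_arm", "data": {
  "dp": [
    [0, 0, -1],
    [0, 0, 0],
    [0, 0, 0]
  ],
  "rotation": [
    [0, 0, 0],
    [0, 0, 0],
    [0, 0, 0]
  ],
  "hand": [0.25, 0.25, 0.25]
}}

```text
clock: 9.8
eef_pos: [449.8, 56.7, 39.8]
eef_rot: [-3.142, -0.0, -0.045]
wrist_force: [0.1, 1.1, -0.7]
finger_gap: 31.3
finger_force: 12.0
```

Call:
{"op": "move_arm", "data": {
  "dp": [
    [0, 0, -1],
    [0, 0, 0],
    [0, 0, 0]
  ],
  "rotation": [
    [0, 0, 0],
    [0, 0, 0],
    [0, 0, 0]
  ],
  "hand": [0.25, 0.25, 0.25]
}}

```text
clock: 10.18
eef_pos: [449.8, 56.5, 38.9]
eef_rot: [3.141, -0.0, -0.045]
wrist_force: [-0.9, -3.8, 3.3]
finger_gap: 31.9
finger_force: 12.0
```

```bash
python3 - <<'E'
from h import *
f=[manip.read_state()['wrist_force'] for _ in range(1)];print(f)
E
python3 v.py e2
```

```text
[array([-0.91453957, -3.79865993,  3.29395612])]
10.225 [449.82858051  56.49881666  38.93739838] 31.850736690366187 [-1.35094788 -2.3027954   3.33843027]
[  63  169  163   26 3376] ends [array([493.6, 163. ]), array([489.3,  70.2])]
[284 169  21  24 436] ends [array([487.6,  37.9]), array([487.1,  26.1])]
[220 281   9  24 148] ends [array([416.8,  79.1]), array([416.6,  73.5])]
[280 281  10  24 157] ends [array([415.4,  41.6]), array([415.1,  35.3])]
[ 88 285  22  18 125] ends [array([419.6, 163.4]), array([419.3, 149. ])]
```

Contact on the left flank (Fy −3.8, Fz +4.3), so I ease to the right.

Call:
{"op": "move_arm", "data": {
  "dp": [
    [0, -1.5, 0],
    [0, 0, 0],
    [0, 0, 0]
  ],
  "rotation": [
    [0, 0, 0],
    [0, 0, 0],
    [0, 0, 0]
  ],
  "hand": [0.25, 0.25, 0.25]
}}

```text
clock: 10.65
eef_pos: [449.8, 55.3, 38.8]
eef_rot: [-3.141, 0.0, -0.045]
wrist_force: [0.9, 3.2, 0.2]
finger_gap: 31.7
finger_force: 12.0
```

Call:
{"op": "move_arm", "data": {
  "dp": [
    [0, 0, -1],
    [0, 0, 0],
    [0, 0, 0]
  ],
  "rotation": [
    [0, 0, 0],
    [0, 0, 0],
    [0, 0, 0]
  ],
  "hand": [0.25, 0.25, 0.25]
}}

```text
clock: 11.02
eef_pos: [449.8, 55.1, 37.9]
eef_rot: [3.142, 0.0, -0.045]
wrist_force: [-0.4, 1.3, 1.6]
finger_gap: 31.6
finger_force: 12.0
```

Seated with light contact, so I'm releasing slowly.

Call:
{"op": "move_arm", "data": {
  "dp": [
    [0, 0.3, 0],
    [0, 0, 0],
    [0, 0, 0],
    [0, 0, 0]
  ],
  "rotation": [
    [0, 0, 0],
    [0, 0, 0],
    [0, 0, 0],
    [0, 0, 0]
  ],
  "hand": [0.36, 0.4, 0.45, 0.5]
}}

```text
clock: 11.52
eef_pos: [449.8, 55.4, 37.8]
eef_rot: [3.142, 0.0, -0.045]
wrist_force: [-0.3, 0.5, 0.9]
finger_gap: 46.3
finger_force: 0.0
```

```bash
python3 v.py e3
```

```text
11.575 [449.77938343  55.40329817  37.83670629] 46.68227192138343 [ 0.35211751 -0.30285292 -0.06387917]
[  61  169  162   27 3362] ends [array([493.6, 162.4]), array([489.3,  70.6])]
[282 170  21  25 452] ends [array([487.3,  38. ]), array([486.8,  26.3])]
[204 282  22  23 440] ends [array([418.4,  87.7]), array([417.8,  74.1])]
[278 282  18  23 312] ends [array([415.5,  41.8]), array([415. ,  30.6])]
```

View pics/e3.png

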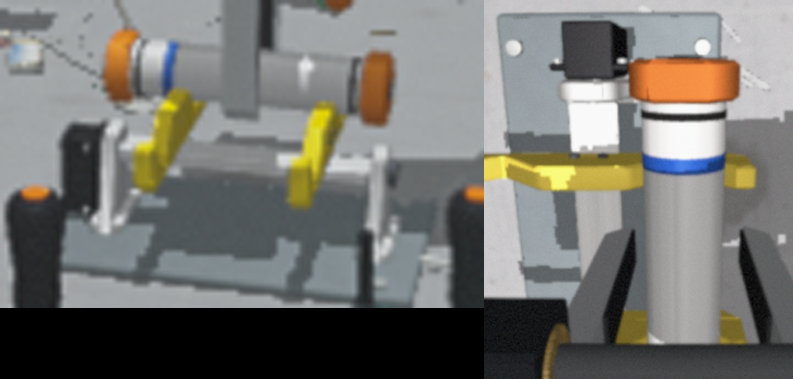

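Crop: tube A lies in both right-groove notches, with its caps clear outside the ribs and the fingers open around it. Lifting off and going above tube B, near (504,−297).

Call:
{"op": "move_arm", "data": {
  "dp": [
    [0, 0, 12],
    [0, 0, 50],
    [0, 0, 60],
    [6, -50, 0],
    [8, -51, 0],
    [8, -51, 0],
    [8, -51, 0],
    [8, -50, 0],
    [8, -50, 0],
    [8, -49, 0]
  ],
  "rotation": [
    [0, 0, 0],
    [0, 0, 0],
    [0, 0, 0],
    [0, 0, -0.027],
    [0, 0, -0.027],
    [0, 0, -0.027],
    [0, 0, -0.027],
    [0, 0, -0.027],
    [0, 0, -0.025],
    [0, 0, -0.025]
  ],
  "hand": [0.5, 0.5, 0.6, 0.65, 0.65, 0.65, 0.65, 0.65, 0.65, 0.65]
}}

```text
clock: 12.88
eef_pos: [503.8, -298.3, 160.9]
eef_rot: [3.141, -0.001, -0.231]
wrist_force: [0.3, -0.2, -0.6]
finger_gap: 61.0
finger_force: 0.0
```

Call:
{"op": "move_arm", "data": {
  "dp": [
    [0, 0, 0]
  ],
  "rotation": [
    [0, 0, 0]
  ],
  "hand": [0.65]
}}

```text
clock: 13.0
eef_pos: [503.4, -299.1, 160.0]
eef_rot: [3.141, 0.0, -0.234]
wrist_force: [0.4, 0.2, -0.1]
finger_gap: 61.6
finger_force: 0.0
```

```bash
cat > t.py <<'E'
from h import *
c=cam('wrist');s=c['s'];print(s['clock'],s['eef_pos'].round(1),s['eef_rot'].round(3))
print('cam',(-c['R'].T@c['t']).round())
hsv=cv2.cvtColor(c['image'],cv2.COLOR_RGB2HSV)
n,l,st,ce=cv2.connectedComponentsWithStats(cv2.inRange(hsv,(4,150,80),(17,255,255)))
for i in range(1,n):
    if st[i,4]>100: print(st[i],ce[i].round(1),onz(c,ce[i],18).round(1)[:2],onz(c,ce[i],30).round(1)[:2])
E
python3 t.py
```

```text
13.0 [ 503.4 -299.1  160. ] [ 3.141  0.    -0.234]
cam [ 581. -317.  367.]
[236 105  35  13 433] [253. 111.] [ 575.7 -315.4] [ 575.9 -315.5]
[240 228  32  15 311] [255.7 235.9] [ 428.8 -283.8] [ 434.  -284.9]
```

Call:
{"op": "move_arm", "data": {
  "dp": [
    [0.5, -0.9, -50],
    [0, 0, -50],
    [0, 0, -45],
    [0, 0, -25],
    [0, 0, -10],
    [0, 0, -3.5],
    [0, 0, 0],
    [0, 0, 0],
    [0, 0, 0],
    [0, 0, 0]
  ],
  "rotation": [
    [0, 0, 0.02],
    [0, 0, 0],
    [0, 0, 0],
    [0, 0, 0],
    [0, 0, 0],
    [0, 0, 0],
    [0, 0, 0],
    [0, 0, 0],
    [0, 0, 0],
    [0, 0, 0]
  ],
  "hand": [0.65, 0.65, 0.65, 0.65, 0.65, 0.65, 0.25, 0.25, 0.25, 0.25]
}}

```text
clock: 14.3
eef_pos: [504.5, -297.7, -23.1]
eef_rot: [3.141, -0.001, -0.21]
wrist_force: [-0.8, -0.2, 4.2]
finger_gap: 31.8
finger_force: 12.0
```

Call:
{"op": "move_arm", "data": {
  "dp": [
    [0, 0, 0],
    [0, 0, 0]
  ],
  "rotation": [
    [0, 0, 0],
    [0, 0, 0]
  ],
  "hand": [0.25, 0.25]
}}

```text
clock: 14.55
eef_pos: [504.5, -297.7, -23.1]
eef_rot: [3.141, -0.001, -0.21]
wrist_force: [-0.7, -0.5, 5.4]
finger_gap: 31.6
finger_force: 12.0
```

```bash
python3 t.py
```

```text
14.55 [ 504.5 -297.7  -23.1] [ 3.141e+00 -1.000e-03 -2.100e-01]
cam [ 582. -314.  184.]
[ 217  103   76   31 2167] [254.5 117.7] [ 576.2 -313.4] [ 576.6 -313.4]
[ 224  337   61   34 1115] [253.9 356. ] [ 423.  -280.4] [ 434.5 -282.9]
```

Tube B is gripped at its centre. I'm carrying it above the left groove.

Call:
{"op": "move_arm", "data": {
  "dp": [
    [0, 0, 15],
    [0, 0, 50],
    [0, 0, 55],
    [-6, 40, 50],
    [-8, 50, 13],
    [-8, 55, 0],
    [-8, 55, 0],
    [-8, 55, 0],
    [-8, 55, 0],
    [-5, 50, 0]
  ],
  "rotation": [
    [0, 0, 0],
    [0, 0, 0],
    [0, 0, 0],
    [0, 0, 0.02],
    [0, 0, 0.02],
    [0, 0, 0.025],
    [0, 0, 0.025],
    [0, 0, 0.025],
    [0, 0, 0.025],
    [0, 0, 0.025]
  ],
  "hand": [0.25, 0.25, 0.25, 0.25, 0.25, 0.25, 0.25, 0.25, 0.25, 0.25]
}}

```text
clock: 15.85
eef_pos: [452.8, 63.2, 158.8]
eef_rot: [-3.141, -0.001, -0.044]
wrist_force: [1.0, 1.0, -0.6]
finger_gap: 31.5
finger_force: 12.0
```

Call:
{"op": "move_arm", "data": {
  "dp": [
    [-3.5, 40, 0],
    [0, 33, 0],
    [0, 0, 0]
  ],
  "rotation": [
    [0, 0, 0],
    [0, 0, 0],
    [0, 0, 0]
  ],
  "hand": [0.25, 0.25, 0.25]
}}

```text
clock: 16.23
eef_pos: [449.6, 136.0, 158.5]
eef_rot: [-3.141, -0.0, -0.042]
wrist_force: [0.7, 0.1, -0.7]
finger_gap: 31.3
finger_force: 12.0
```

```bash
python3 t.py; python3 v.py f1
```

```text
16.225 [449.6 136.  158.5] [-3.141 -0.    -0.042]
cam [529. 132. 366.]
[320 100  45  17 695] [342.  108.5] [522.6  35.1] [522.8  38.4]
[ 217  103   77   30 2157] [254.7 117.4] [516.6 132.2] [517.1 132.2]
[ 27 137  15  16 192] [ 34.  144.1] [499.3 390.6] [500.4 381.6]
[312 247  38  21 448] [330.6 259.4] [337.4  42.9] [344.  46.]
[ 225  337   60   33 1081] [254.2 355.9] [188.4 146.6] [200.1 146.1]
16.325 [449.7988142  134.19522906 158.29712156] 31.72695246633909 [ 0.44305661  0.5717103  -0.67515164]
[285 143  35  13 419] ends [array([489.1, 103.2]), array([487.8,  70.5])]
[284 218  31  18 281] ends [array([413.1, 105.5]), array([411.6,  74.4])]
```

Call:
{"op": "move_arm", "data": {
  "dp": [
    [0, 0, -45],
    [0, 0, -40],
    [0, 0, -18],
    [0, 0, -6],
    [0, 0, 0],
    [0, 0, 0]
  ],
  "rotation": [
    [0, 0, 0],
    [0, 0, 0],
    [0, 0, 0],
    [0, 0, 0],
    [0, 0, 0],
    [0, 0, 0]
  ],
  "hand": [0.25, 0.25, 0.25, 0.25, 0.25, 0.25]
}}

```text
clock: 17.12
eef_pos: [450.5, 134.3, 49.9]
eef_rot: [-3.141, -0.002, -0.046]
wrist_force: [0.8, 0.2, -0.3]
finger_gap: 32.0
finger_force: 12.0
```

```bash
python3 v.py f2
```

```text
17.175 [450.43798326 134.39050178  49.77921602] 31.431919396890848 [-0.24673634  0.33319518  0.0022841 ]
[202 162  24  23 461] ends [array([492.6, 163. ]), array([491.9, 148.8])]
[ 284  162   73   23 1582] ends [array([490.6, 114.6]), array([488.7,  71.3])]
[319 269  28   4  90] ends [array([424.7,  93. ]), array([423.7,  74.6])]
[220 271   9  30 140] ends [array([415.1, 158.3]), array([414.9, 152.3])]
[281 270   9  33 174] ends [array([411.8, 118. ]), array([411.5, 112. ])]
```

Call:
{"op": "move_arm", "data": {
  "dp": [
    [0, 0.9, -3],
    [0, 0, -2],
    [0, 0, 0],
    [0, 0, 0]
  ],
  "rotation": [
    [0, 0, 0],
    [0, 0, 0],
    [0, 0, 0],
    [0, 0, 0]
  ],
  "hand": [0.25, 0.25, 0.25, 0.25]
}}

```text
clock: 17.73
eef_pos: [449.9, 135.3, 43.9]
eef_rot: [-3.142, 0.0, -0.045]
wrist_force: [0.1, 0.2, -0.6]
finger_gap: 31.5
finger_force: 12.0
```

Call:
{"op": "move_arm", "data": {
  "dp": [
    [0, 0, -1],
    [0, 0, 0],
    [0, 0, 0]
  ],
  "rotation": [
    [0, 0, 0],
    [0, 0, 0],
    [0, 0, 0]
  ],
  "hand": [0.25, 0.25, 0.25]
}}

```text
clock: 18.1
eef_pos: [450.1, 135.8, 43.3]
eef_rot: [-3.141, -0.0, -0.045]
wrist_force: [-2.3, 5.4, 4.3]
finger_gap: 31.7
finger_force: 12.0
```

Call:
{"op": "move_arm", "data": {
  "dp": [
    [0, 0, -1],
    [0, 0, 0],
    [0, 0, 0]
  ],
  "rotation": [
    [0, 0, 0],
    [0, 0, 0],
    [0, 0, 0]
  ],
  "hand": [0.25, 0.25, 0.25]
}}

```text
clock: 18.48
eef_pos: [450.2, 136.2, 42.6]
eef_rot: [-3.14, -0.001, -0.045]
wrist_force: [-3.5, 8.6, 8.7]
finger_gap: 31.5
finger_force: 12.0
```

Call:
{"op": "move_arm", "data": {
  "dp": [
    [0, 1.5, 0.7],
    [0, 0, 0],
    [0, 0, 0]
  ],
  "rotation": [
    [0, 0, 0],
    [0, 0, 0],
    [0, 0, 0]
  ],
  "hand": [0.25, 0.25, 0.25]
}}

```text
clock: 18.85
eef_pos: [449.9, 136.7, 42.5]
eef_rot: [3.141, 0.0, -0.045]
wrist_force: [-0.7, 0.5, 0.1]
finger_gap: 31.9
finger_force: 12.0
```

Call:
{"op": "move_arm", "data": {
  "dp": [
    [0, 0, -1],
    [0, 0, 0],
    [0, 0, 0]
  ],
  "rotation": [
    [0, 0, 0],
    [0, 0, 0],
    [0, 0, 0]
  ],
  "hand": [0.25, 0.25, 0.25]
}}

```text
clock: 19.23
eef_pos: [450.0, 137.1, 41.8]
eef_rot: [-3.141, -0.0, -0.045]
wrist_force: [-1.7, 5.4, 4.7]
finger_gap: 31.4
finger_force: 12.0
```

Call:
{"op": "move_arm", "data": {
  "dp": [
    [0, 1.2, 0],
    [0, 0, 0],
    [0, 0, 0]
  ],
  "rotation": [
    [0, 0, 0],
    [0, 0, 0],
    [0, 0, 0]
  ],
  "hand": [0.25, 0.25, 0.25]
}}

```text
clock: 19.6
eef_pos: [449.9, 137.8, 41.5]
eef_rot: [3.141, 0.0, -0.045]
wrist_force: [0.7, -0.0, -0.6]
finger_gap: 31.7
finger_force: 12.0
```

Call:
{"op": "move_arm", "data": {
  "dp": [
    [0, 0, -0.8],
    [0, 0, 0],
    [0, 0, 0]
  ],
  "rotation": [
    [0, 0, 0],
    [0, 0, 0],
    [0, 0, 0]
  ],
  "hand": [0.25, 0.25, 0.25]
}}

```text
clock: 19.98
eef_pos: [450.0, 138.1, 40.9]
eef_rot: [-3.141, -0.0, -0.045]
wrist_force: [-1.3, 0.5, 1.6]
finger_gap: 31.3
finger_force: 12.0
```

Call:
{"op": "move_arm", "data": {
  "dp": [
    [0, 0, -0.7],
    [0, 0, 0],
    [0, 0, 0]
  ],
  "rotation": [
    [0, 0, 0],
    [0, 0, 0],
    [0, 0, 0]
  ],
  "hand": [0.25, 0.25, 0.25]
}}

```text
clock: 20.35
eef_pos: [450.0, 138.3, 40.3]
eef_rot: [-3.141, -0.0, -0.045]
wrist_force: [-2.8, 5.5, 5.5]
finger_gap: 31.7
finger_force: 12.0
```

Call:
{"op": "move_arm", "data": {
  "dp": [
    [0, 1.0, 0],
    [0, 0, 0],
    [0, 0, 0]
  ],
  "rotation": [
    [0, 0, 0],
    [0, 0, 0],
    [0, 0, 0]
  ],
  "hand": [0.25, 0.25, 0.25]
}}

```text
clock: 20.72
eef_pos: [450.0, 138.8, 40.0]
eef_rot: [3.141, -0.0, -0.045]
wrist_force: [0.2, -1.4, 1.5]
finger_gap: 31.6
finger_force: 12.0
```

```bash
python3 - <<'E'
from h import *
print(manip.read_state()['moment'])
E
cat > t2.py <<'E'
from h import *
c=cam('wrist');s=c['s'];print(s['clock'],s['eef_pos'].round(1),s['wrist_force'].round(1),s['moment'].round(2))
hsv=cv2.cvtColor(c['image'],cv2.COLOR_RGB2HSV)
for lo,hi,z in(((4,150,80),(17,255,255),90),((21,130,80),(34,255,255),81)):
  n,l,st,ce=cv2.connectedComponentsWithStats(cv2.inRange(hsv,lo,hi))
  for i in range(1,n):
    if st[i,4]>60: print(st[i],[onz(c,(x,ce[i][1]),z).round(1)[:2].tolist() for x in(st[i,0],ce[i][0],st[i,0]+st[i,2])])
s=cam('side');hsv=cv2.cvtColor(s['image'],cv2.COLOR_RGB2HSV)
n,l,st,ce=cv2.connectedComponentsWithStats(cv2.inRange(hsv,(4,150,100),(17,255,255)))
for i in range(1,n):
    if st[i,4]>10: print('side',st[i],ce[i].round(1))
E
python3 t2.py
```

```text
[-0.25128516 -0.15679258  0.02176719]
20.725 [450.  138.8  40. ] [ 0.2 -1.4  1.5] [-0.25 -0.16  0.02]
[ 367   96   81   31 2262] [[524.7, 78.3], [524.0, 57.7], [523.4, 36.2]]
[ 217  103   77   31 2162] [[524.5, 153.9], [523.6, 134.9], [522.7, 115.2]]
[ 225  337   60   35 1121] [[375.6, 160.7], [374.8, 141.6], [373.9, 122.1]]
[205 163  21  24 407] [[493.2, 164.1], [493.0, 158.2], [492.7, 152.3]]
[ 284  163   85   26 1971] [[491.0, 120.0], [490.0, 96.5], [488.9, 72.1]]
[431 170  15  19 226] [[484.9, 36.0], [484.7, 32.0], [484.5, 27.1]]
[220 275   9  30 179] [[417.4, 161.5], [417.3, 158.5], [417.2, 155.8]]
[280 275  10  30 184] [[415.8, 123.8], [415.6, 121.4], [415.5, 117.5]]
[410 290  13  14 111] [[406.9, 40.2], [406.6, 36.1], [406.3, 31.5]]
side [236 197  14  30 155] [242.2 211.8]
side [299 202  10  30 178] [303.3 216.9]
side [326 233   6   3  15] [328.3 233.9]
side [224 234   6   3  15] [226.3 235.1]
side [ 13 308   5   6  19] [ 15.1 310.8]
side [  0 317   6   8  24] [  2.5 320.5]
```

Both flanks carry the tube now, with small forces. Releasing slowly.

Call:
{"op": "move_arm", "data": {
  "dp": [
    [0, -0.2, 0],
    [0, 0, 0],
    [0, 0, 0],
    [0, 0, 0],
    [0, 0, 0]
  ],
  "rotation": [
    [0, 0, 0],
    [0, 0, 0],
    [0, 0, 0],
    [0, 0, 0],
    [0, 0, 0]
  ],
  "hand": [0.36, 0.4, 0.45, 0.48, 0.48]
}}

```text
clock: 21.45
eef_pos: [450.0, 138.8, 40.1]
eef_rot: [-3.142, -0.0, -0.045]
wrist_force: [0.2, 0.5, -0.5]
finger_gap: 44.9
finger_force: 0.0
```

```bash
python3 t2.py
```

```text
21.45 [450.  138.8  40.1] [ 0.2  0.5 -0.5] [-0.01 -0.02  0.01]
[ 368   96   80   30 2205] [[524.7, 77.8], [524.0, 57.4], [523.4, 36.1]]
[ 219  102   78   32 2213] [[524.4, 152.9], [523.5, 134.0], [522.7, 113.7]]
[ 226  337   60   38 1165] [[374.3, 160.1], [373.5, 140.9], [372.6, 121.4]]
[206 163  22  24 418] [[492.9, 163.5], [492.6, 157.5], [492.3, 151.2]]
[ 286  163   84   25 1942] [[491.0, 118.9], [490.0, 95.7], [488.9, 71.5]]
[431 170  15  18 199] [[485.3, 36.0], [485.1, 31.9], [484.9, 27.1]]
[212 276  19  30 429] [[417.9, 166.5], [417.6, 160.5], [417.4, 154.6]]
[282 276  23  29 529] [[416.6, 122.5], [416.3, 116.5], [415.9, 108.0]]
side [236 197  14  29 148] [242.1 211.6]
side [299 202  10  30 177] [303.3 216.6]
side [225 233   6   3  14] [227.2 234.1]
side [326 233   6   3  15] [328.3 233.9]
side [ 13 308   5   6  19] [ 15.1 310.8]
side [  0 317   6   8  24] [  2.5 320.5]
```

Tube B has settled (moved less than 1 mm). Lifting off and going to the left side of the black stick (510,309).

Call:
{"op": "move_arm", "data": {
  "dp": [
    [0, 0, 12],
    [0, 0, 50],
    [0, 0, 58],
    [15, 50, 0],
    [15, 55, 0],
    [15, 55, 0],
    [15, 52, 0],
    [0, 0, 0]
  ],
  "rotation": [
    [0, 0, 0],
    [0, 0, 0],
    [0, 0, 0],
    [0, 0, 0],
    [0, 0, 0],
    [0, 0, 0],
    [0, 0, 0],
    [0, 0, 0]
  ],
  "hand": [0.48, 0.48, 0.48, 0, 0, 0, 0, 0]
}}

```text
clock: 22.55
eef_pos: [509.7, 353.3, 159.8]
eef_rot: [3.141, 0.001, -0.042]
wrist_force: [0.7, -0.1, 0.2]
finger_gap: 0.6
finger_force: 0.0
```

```bash
cat > st.py <<'E'
from h import *
def cap(c,box):
    hsv=cv2.cvtColor(c['image'],cv2.COLOR_RGB2HSV);m=cv2.inRange(hsv,(4,150,80),(17,255,255))
    x0,y0,x1,y1=box;q=np.zeros_like(m);q[y0:y1,x0:x1]=m[y0:y1,x0:x1]
    n,l,st,ce=cv2.connectedComponentsWithStats(q)
    i=1+np.argmax(st[1:,4]);print(st[i],ce[i].round(1));return ce[i]
a,b=cam('scene'),cam('side')
print(a['s']['clock'],a['s']['eef_pos'],a['s']['wrist_force'].round(1))
p,q=cap(a,(175,235,225,280)),cap(b,(190,225,250,250))
o1,d1=ray(a,p);o2,d2=ray(b,q);x=np.linalg.lstsq(np.stack([d1,-d2],1),o2-o1,rcond=None)[0]
A,B=o1+x[0]*d1,o2+x[1]*d2;print('cap',((A+B)/2).round(1),np.linalg.norm(A-B).round(1))
# tube caps in both cams
for c in(a,b):
    hsv=cv2.cvtColor(c['image'],cv2.COLOR_RGB2HSV)
    n,l,st,ce=cv2.connectedComponentsWithStats(cv2.inRange(hsv,(4,150,80),(17,255,255)))
    print([(st[i,4],*ce[i].round(1)) for i in range(1,n) if st[i,4]>12 and ce[i][0]>200])
E
python3 st.py
```

```text
22.55 [509.65518568 353.33403002 159.79354624] [ 0.7 -0.1  0.2]
[192 258   6   5  23] [194.3 259.8]
[225 234   5   2  10] [227.  234.5]
cap [509.2 313.1 124.4] 1.0
[(np.int32(13), np.float64(228.7), np.float64(220.8)), (np.int32(46), np.float64(288.9), np.float64(224.7)), (np.int32(51), np.float64(273.6), np.float64(245.4)), (np.int32(26), np.float64(266.5), np.float64(286.0))]
[(np.int32(151), np.float64(242.3), np.float64(211.2)), (np.int32(163), np.float64(303.4), np.float64(216.3))]
```

Call:
{"op": "move_arm", "data": {
  "dp": [
    [0, 0, -45],
    [0, 0, -40],
    [0, -5, 0],
    [0, -3, 0],
    [0, 0, 0]
  ],
  "rotation": [
    [0, 0, 0],
    [0, 0, 0],
    [0, 0, 0],
    [0, 0, 0],
    [0, 0, 0]
  ],
  "hand": [0, 0, 0, 0, 0]
}}

```text
clock: 23.28
eef_pos: [510.9, 342.7, 77.4]
eef_rot: [-3.14, -0.003, -0.046]
wrist_force: [0.7, 0.5, -0.0]
finger_gap: 0.3
finger_force: 0.0
```

Call:
{"op": "move_arm", "data": {
  "dp": [
    [0, -3, 0],
    [0, -3, 0],
    [0, 0, 0]
  ],
  "rotation": [
    [0, 0, 0],
    [0, 0, 0],
    [0, 0, 0]
  ],
  "hand": [0, 0, 0]
}}

```text
clock: 23.65
eef_pos: [510.0, 336.7, 75.3]
eef_rot: [-3.141, -0.0, -0.045]
wrist_force: [-0.6, 0.3, 0.4]
finger_gap: 0.0
finger_force: 0.3
```

Call:
{"op": "move_arm", "data": {
  "dp": [
    [0, -3, 0],
    [0, -3, 0],
    [0, 0, 0]
  ],
  "rotation": [
    [0, 0, 0],
    [0, 0, 0],
    [0, 0, 0]
  ],
  "hand": [0, 0, 0]
}}

```text
clock: 24.02
eef_pos: [510.0, 330.6, 75.2]
eef_rot: [-3.142, 0.0, -0.045]
wrist_force: [-0.5, 1.7, 0.5]
finger_gap: 0.2
finger_force: 0.7
```

Call:
{"op": "move_arm", "data": {
  "dp": [
    [0, -4, 0],
    [0, -4, 0],
    [0, -4, 0],
    [0, 0, 0]
  ],
  "rotation": [
    [0, 0, 0],
    [0, 0, 0],
    [0, 0, 0],
    [0, 0, 0]
  ],
  "hand": [0, 0, 0, 0]
}}

```text
clock: 24.52
eef_pos: [509.8, 318.5, 75.0]
eef_rot: [3.141, 0.0, -0.045]
wrist_force: [-2.5, 3.8, 0.9]
finger_gap: 0.6
finger_force: 1.6
```

```bash
python3 st.py
```

```text
24.525 [509.78526385 318.51430544  74.99238571] [-2.5  3.8  0.9]
[199 253   5   3  13] [200.7 254. ]Traceback (most recent call last):
  File "st.py", line 9, in <module>
    p,q=cap(a,(175,235,225,280)),cap(b,(190,225,250,250))
                                 ~~~^^^^^^^^^^^^^^^^^^^^^
  File "st.py", line 6, in cap
    i=1+np.argmax(st[1:,4]);print(st[i],ce[i].round(1));return ce[i]
        ~~~~~~~~~^^^^^^^^^^
    return _wrapfunc(a, 'argmax', axis=axis, out=out, **kwds)
    return bound(*args, **kwds)
ValueError: attempt to get argmax of an empty sequence
```

```bash
cat > ang.py <<'E'
from h import *
a=cam('scene');s=a['s'];m=cv2.inRange(cv2.cvtColor(a['image'],cv2.COLOR_RGB2HSV),(4,150,80),(17,255,255))
m[:,225:]=0;m[:,:175]=0;m[:225]=0;m[280:]=0
n,l,st,ce=cv2.connectedComponentsWithStats(m);p=ce[1+np.argmax(st[1:,4])]
th=np.linspace(-.45,.45,181);L=86.4
P=np.stack([509.2-.045*L*np.sin(th),313.1-L*np.sin(th),38+L*np.cos(th)],1)
d=np.linalg.norm(proj(a,P)-p,axis=1);print(s['clock'],s['eef_pos'].round(1),s['wrist_force'].round(1),'px',p.round(1),'stick',th[d.argmin()].round(3),d.min().round(1))
# rack: yellow rib left/right tips, tube caps
n,l,st,ce=cv2.connectedComponentsWithStats(cv2.inRange(cv2.cvtColor(a['image'],cv2.COLOR_RGB2HSV),(4,150,80),(17,255,255)))
print([(int(st[i,4]),*ce[i].round(1).tolist()) for i in range(1,n) if st[i,4]>10 and ce[i][0]>210])
E
python3 ang.py
```

```text
24.625 [509.8 318.8  75. ] [-2.1  4.2  0.3] px [200.5 254. ] stick 0.275 0.2
[(39, 290.0, 225.3), (68, 275.6, 240.6), (17, 266.6, 286.1)]
```

Call:
{"op": "move_arm", "data": {
  "dp": [
    [0, -3, 0],
    [0, -2.5, 0],
    [0, 0, 0],
    [0, 0, 0]
  ],
  "rotation": [
    [0, 0, 0],
    [0, 0, 0],
    [0, 0, 0],
    [0, 0, 0]
  ],
  "hand": [0, 0, 0, 0]
}}

```text
clock: 25.18
eef_pos: [509.9, 313.4, 75.0]
eef_rot: [3.142, 0.0, -0.045]
wrist_force: [-2.2, 4.2, -2.2]
finger_gap: 0.3
finger_force: 2.0
```

```bash
python3 ang.py
```

```text
25.175 [509.9 313.4  75. ] [-2.2  4.2 -2.2] px [201.8 252.9] stick 0.335 0.1
[(12, 230.7, 216.7), (43, 290.0, 225.5), (69, 276.1, 240.0), (17, 266.6, 286.1)]
```

Call:
{"op": "move_arm", "data": {
  "dp": [
    [0, -2, 0],
    [0, 0, 0],
    [0, 0, 0]
  ],
  "rotation": [
    [0, 0, 0],
    [0, 0, 0],
    [0, 0, 0]
  ],
  "hand": [0, 0, 0]
}}

```text
clock: 25.6
eef_pos: [510.0, 311.4, 75.1]
eef_rot: [-3.141, -0.0, -0.045]
wrist_force: [0.0, 5.8, -2.0]
finger_gap: 0.7
finger_force: 2.1
```

```bash
python3 ang.py
```

```text
25.6 [510.  311.4  75.1] [ 0.   5.8 -2. ] px [202.6 252.8] stick 0.36 0.4
[(16, 230.8, 216.7), (42, 290.0, 225.5), (74, 276.2, 239.5), (17, 266.6, 286.1)]
```

Stick at 0.36, and the force agrees. Holding.

Call:
{"op": "move_arm", "data": {
  "dp": [
    [0, -0.3, 0],
    [0, 0, 0],
    [0, 0, 0],
    [0, 0, 0],
    [0, 0, 0],
    [0, 0, 0],
    [0, 0, 0],
    [0, 0, 0],
    [0, 0, 0],
    [0, 0, 0]
  ],
  "rotation": [
    [0, 0, 0],
    [0, 0, 0],
    [0, 0, 0],
    [0, 0, 0],
    [0, 0, 0],
    [0, 0, 0],
    [0, 0, 0],
    [0, 0, 0],
    [0, 0, 0],
    [0, 0, 0]
  ],
  "hand": [0, 0, 0, 0, 0, 0, 0, 0, 0, 0]
}}

```text
clock: 26.9
eef_pos: [510.0, 311.2, 75.1]
eef_rot: [-3.141, -0.0, -0.045]
wrist_force: [-0.1, 4.6, -1.6]
finger_gap: 0.6
finger_force: 2.1
```

Call:
{"op": "move_arm", "data": {
  "dp": [
    [0, 0, 0],
    [0, 0, 0],
    [0, 0, 0],
    [0, 0, 0],
    [0, 0, 0],
    [0, 0, 0],
    [0, 0, 0],
    [0, 0, 0],
    [0, 0, 0],
    [0, 0, 0]
  ],
  "rotation": [
    [0, 0, 0],
    [0, 0, 0],
    [0, 0, 0],
    [0, 0, 0],
    [0, 0, 0],
    [0, 0, 0],
    [0, 0, 0],
    [0, 0, 0],
    [0, 0, 0],
    [0, 0, 0]
  ],
  "hand": [0, 0, 0, 0, 0, 0, 0, 0, 0, 0]
}}

```text
clock: 28.15
eef_pos: [510.0, 311.2, 75.1]
eef_rot: [-3.141, -0.0, -0.045]
wrist_force: [-1.2, 5.3, -2.8]
finger_gap: 0.4
finger_force: 2.1
```

```bash
python3 ang.py
```

```text
28.15 [510.  311.2  75.1] [-1.2  5.3 -2.8] px [202.8 252.8] stick 0.365 0.6
[(16, 230.8, 216.7), (38, 289.9, 226.0), (73, 276.3, 239.4), (17, 266.6, 286.1)]
```

Held for 2.5 s. I retract to the left so the stick springs back, then rise.

Call:
{"op": "move_arm", "data": {
  "dp": [
    [0, 20, 0],
    [0, 30, 0],
    [0, 20, 10],
    [0, 0, 40],
    [0, 0, 40],
    [0, 0, 0],
    [0, 0, 0],
    [0, 0, 0],
    [0, 0, 0],
    [0, 0, 0]
  ],
  "rotation": [
    [0, 0, 0],
    [0, 0, 0],
    [0, 0, 0],
    [0, 0, 0],
    [0, 0, 0],
    [0, 0, 0],
    [0, 0, 0],
    [0, 0, 0],
    [0, 0, 0],
    [0, 0, 0]
  ],
  "hand": [0, 0, 0, 0, 0, 0, 0, 0, 0, 0]
}}

```text
clock: 29.45
eef_pos: [509.9, 380.9, 164.8]
eef_rot: [3.141, 0.0, -0.045]
wrist_force: [0.1, 0.6, 0.3]
finger_gap: 0.7
finger_force: 0.0
```

```bash
python3 ang.py; python3 st.py
```

```text
29.45 [509.9 380.9 164.8] [0.1 0.6 0.3] px [194.4 259.5] stick 0.01 0.1
[(16, 233.0, 214.2), (12, 228.8, 220.8), (45, 288.8, 224.8), (53, 273.7, 245.5), (26, 266.5, 286.0)]
29.5 [509.93503457 380.97426085 164.88632605] [-0.1  0.5  0.9]
[192 257   6   5  18] [194.4 259.4]
[225 234   6   2  11] [227.3 234.5]
cap [509.3 312.2 124.3] 0.2
[(np.int32(16), np.float64(233.0), np.float64(214.2)), (np.int32(45), np.float64(288.8), np.float64(224.8)), (np.int32(52), np.float64(273.7), np.float64(245.6)), (np.int32(26), np.float64(266.5), np.float64(286.0))]
[(np.int32(152), np.float64(242.3), np.float64(211.1)), (np.int32(164), np.float64(303.4), np.float64(216.4))]
```

The stick is back at centre and the tube caps are at the same pixels as before the bank (within 0.2 px). Handing in.

```bash
python3 -c "
from cell import manip
print(manip.sign_off())"
```

```text
the job is handed in; nothing more can be done
None
```

Both tubes lie in their grooves, the stick was held right at about 0.36 rad for 2.5 s and sprang back to centre with the tube caps unmoved, and the job is handed in at about 29.5 s of the 67 s allowed.

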